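Top up the nut bin and pick out the full tin by weight

TASK

Top up the blue nut bin: tip all the loose nuts from the steel tray into it and stand the empty tray back on the bench. Then heft the three identical closed tins to find the full one, which is clearly the heaviest, leave the other two standing on the bench, and finish while holding the full tin still and upright over the middle of the bin, well clear above it and lid still on, ready for me to open. Do not knock any tin over, and leave the wrench and the screw carton where they lie.

Things in the scene. Friction and masses are not known exactly. Their poses are not given: they have to be found in the camera images.
- bin: blue open-topped plastic parts bin, fixed to the bench: 200 mm along its x, 160 mm along its y, walls 4 mm thick, 95 mm high at the back (+x) and sides; the front 40 mm or so (towards -x, the robot) is cut down to 50 mm high. Origin: centre of the underside
- bin_mouth (a point): centre of the bin's mouth, 95 mm above the bench, level with the tops of its back and side walls
- tray_grip (a point): grip of the pouring tray: a black upright plate 12 mm thick (along the tray's x), 70 mm wide (along its y), its panel reaching from 49 to 85 mm above the tray's underside, higher than the tray's walls; the point is the middle of that panel, 65 mm above the underside, 81 mm behind the tray's centre. x of this frame points from the grip to the tray's pouring lip, z up
- tray_lip (a point): middle of the tray's open pouring edge, 156 mm ahead of the grip along the tray's x, 13 mm above the underside; the last 35 mm of the floor ramps up to it (about 17 deg): the nuts stay in while the tray is level and slide out over it when the tray is tipped lip down by some 60 to 70 deg
- nut_1_mid (a point): steel hex nut, 30 mm across flats, 16 mm thick, 50 g; the point is its centre, z along its hole axis; at the start it lies flat in the tray
- nut_2_mid (a point): steel hex nut, 30 mm across flats, 16 mm thick, 50 g; the point is its centre, z along its hole axis; at the start it lies flat in the tray
- nut_3_mid (a point): steel hex nut, 30 mm across flats, 16 mm thick, 50 g; the point is its centre, z along its hole axis; at the start it lies flat in the tray
- nut_4_mid (a point): steel hex nut, 30 mm across flats, 16 mm thick, 50 g; the point is its centre, z along its hole axis; at the start it lies flat in the tray
- nut_5_mid (a point): steel hex nut, 30 mm across flats, 16 mm thick, 50 g; the point is its centre, z along its hole axis; at the start it lies flat in the tray
- tin_p_mid (a point): closed tin with a green label, 60 mm diameter, 72 mm tall, round and smooth, standing on the bench; one of three that look exactly the same and differ only in weight (between 0.2 and 0.9 kg, the full one at least 0.25 kg heavier than the others); what is inside (contents_full in the full one) is never seen; the point is its centre, half-way up, 36 mm above its base, z up its axis
- tin_q_mid (a point): closed tin with a green label, 60 mm diameter, 72 mm tall, round and smooth, standing on the bench; one of three that look exactly the same and differ only in weight (between 0.2 and 0.9 kg, the full one at least 0.25 kg heavier than the others); what is inside (contents_full in the full one) is never seen; the point is its centre, half-way up, 36 mm above its base, z up its axis
- tin_r_mid (a point): closed tin with a green label, 60 mm diameter, 72 mm tall, round and smooth, standing on the bench; one of three that look exactly the same and differ only in weight (between 0.2 and 0.9 kg, the full one at least 0.25 kg heavier than the others); what is inside (contents_full in the full one) is never seen; the point is its centre, half-way up, 36 mm above its base, z up its axis
- tin_p: the whole tin described at point tin_p_mid; origin at the centre of its base
- tin_q: the whole tin described at point tin_q_mid; origin at the centre of its base
- tin_r: the whole tin described at point tin_r_mid; origin at the centre of its base
- tray: loose sheet-steel pouring tray, 150 mm long along its x, 110 mm wide, back and side walls 35 mm high, open at the lip (+x), black grip at the back (-x); 180 g empty, 430 g with the nuts. Origin: centre of its underside, x towards the lip
- wrench: combination wrench lying on the bench, 204 mm long, 10 mm thick; leave it alone
- screw_carton: small carton of screws lying on the bench, 76 x 98 mm, 34 mm high; leave it alone
There are look-alikes about, which are no part of the job. What is shaped like the tin_p but pink or turquoise is not meant.

How it is judged:
By the outcome, as a careful person would: the job done as asked, in the order asked, and still so for the second after the job is handed in, while the arm keeps its last pose, push and grip.
It also fails if it takes over 72 s, if anything falls off the work surface, if the arm or the gripper's body presses on something with over 40 N, if the wrist force passes 120 N, or if a joint passes its speed limit or range.

ROBOT

A 6-joint arm with a two-finger parallel gripper is mounted at the origin on a cart in front of the work surface, level with it; the furniture and walls round the work are solid. World frame = base frame: x ahead of the robot, y to its left, z up, the work surface at z = 0. Lengths are in m, angles in rad, forces in N, time in s.
With the tool pointing down it reaches from about 0.425 to 0.95 m from the base axis. Payload 3.5 kg.
Tool frame: the origin (TCP) lies at the very end of the fingers, on their centre line; the grasp point (between the pads) lies 19 mm behind it (ctrl.grip_point_offset is the distance from the TCP to the grasp point, in m); z points along the fingers, y is the line along which they close (so a half turn about z gives the same grasp; the last joint's range is limited). The gripper opens to 85 mm and grips with 20 to 120 N. Pads are 22 mm wide; open, the fingers measure 114 mm over their backs; the gripper's body (76 mm by 85 mm) begins 54 mm behind the grasp point. The pads swing forward as they close: fully open they stand 13 mm farther back than shut.
Start: joints at [0.976, 0.286, 1.577, -0, 1.279, -0.15], TCP at [0.29, 0.609, 0.206] pointing down, gripper open.
Joint ranges: [-2.77, 2.77], [-0.9, 2.22], [0.21, 2.48], [-1.53, 4.67], [0.24, 2.81], [-2.84, 2.84]. Speed limits (rad/s): [2.79, 2.79, 3.14, 3.14, 3.14, 3.14].

INTERFACE

Orientations are given as a unit quaternion [x, y, z, w].
In Python, from plant import ctrl gives the robot as it stands. The module is installed in compiled form; this text tells all that it offers.
- The arm moves only by the shell command python3 -m pendant 'ROWS' [OPENING] [FORCE]. ROWS is JSON, a list of rows, each an object of numbers: "dx", "dy", "dz": the shift along the tool's x, y, z in cm; "twist": the turn about the tool's z in degrees. A call has 1 to 10 rows; each row is the pose to reach, as a shift and turn from the pose commanded when the call began, along the tool's axes at that moment; what a row does not reach only later rows make up. A row lasts 1/8 s, in which the tool goes at most 62.5 mm and 10.7 degrees, less where a joint would pass 70% of its speed; a pose out of reach is approached as far as the arm can. A call with a gripper value outside its range is refused whole. OPENING is the opening in per cent of the stroke, from 0 (shut) to 100 (fully open), set as the call begins (- or left out, the last holds). The fingers move at their own pace and stop on an object; FORCE is the grip in N (left out, the last holds). Time passes only in rows, so rows that repeat a pose let the fingers close. It gives the time, the measured TCP pose, the force, the opening and the grip force at its end, in the units of the state.
- ctrl.get_state(): the state, without advancing time (a new reading comes with each control period).
- ctrl.read_camera(name): name is "side" or "top"; returns a dict with "img" (480x640x3 uint8, red, green, blue), "depth" (480x640 float32, m along the optical axis (not along the pixel's ray), 0 where there is no reading), "camera_matrix" (3x3 intrinsics, pixels), "xyz" and "rotation" of the camera in the world. Camera axes: x right, y up, looking along -z (the intrinsics and any distortion apply to the point x, -y, -z); pixel columns grow to the right and rows downward; lengths in m; the calibration is good to about 2 mm. A picture is of the moment at which its call begins.
- ctrl.sign_off(): hands the job in; it is judged then, once.
The state is a dict: "time": time; "qpos": joint angles; "dq": joint speeds; "joint_efforts": joint torques, N m; "eef_pos": TCP position; "tcp_rot": TCP orientation; "contact_force": force on the tool from outside, world axes, zero at the start; "wrist_torque": the same for the moment, N m; "opening": opening from 0.0 (shut) to 1.0 (fully open); "finger_force": force on a finger pad.
Only numpy, scipy, OpenCV 4.12 (cv2) and the standard library are available. Lean on these libraries where they do the work, as an engineer would, in place of code of your own. Each camera call takes 0.05 s, during which the arm holds its last target. There are 200 camera calls.

## Working session

There is one attempt and no reset: what is moved stays moved. The work goes in short steps, Python scripts to look and compute and a shell command to move; the robot and the scene stay as the last step left them, time stands still between calls to the robot, and variables do not carry over. Pictures are saved under pics/ and viewed, at most 13 in all, crops included, and the job is handed in when it is done.

```bash
mkdir -p pics; cat > h.py <<'E'
import numpy as np, cv2
from plant import ctrl
def cam(n):
    c=ctrl.read_camera(n); return c
def world(c,d=None):
    d=c["depth"]; K=np.array(c["camera_matrix"]); v,u=np.mgrid[0:480,0:640]
    p=np.stack([(u-K[0,2])/K[0,0]*d,-(v-K[1,2])/K[1,1]*d,-d],-1)
    R=np.array(c["rotation"])
    if R.size==4:
        from scipy.spatial.transform import Rotation as Ro; R=Ro.from_quat(R).as_matrix()
    return p@R.reshape(3,3).T+np.array(c["xyz"])
def save(c,n): cv2.imwrite(f"pics/{n}.png",c["img"][:,:,::-1])
E
python3 - <<'E'
from h import *
s=ctrl.get_state(); print(s)
for n in("top","side"):
    c=cam(n); save(c,n+"0"); print(n,c["xyz"],np.round(c["rotation"],3),c["camera_matrix"],{k for k in c}); np.savez(f"{n}0.npz",w=world(c),img=c["img"])
E
```

```text
{'time': 0.0, 'qpos': array([ 9.76007241e-01,  2.87208847e-01,  1.57817485e+00, -3.02155595e-06,
        1.27861101e+00, -1.50044840e-01]), 'dq': array([ 7.69684356e-04, -1.46450488e-03, -1.63489963e-04, -1.94382603e-03,
       -2.53128745e-05, -5.46150240e-04]), 'joint_efforts': array([ 3.68556484e-04, -4.05988812e+01, -2.92620510e+01, -2.88636886e-05,
        5.82474255e-03,  2.80712136e-06]), 'eef_pos': array([0.28999718, 0.60873366, 0.20481963]), 'tcp_rot': array([ 2.20543370e-01,  9.75376430e-01, -1.11922685e-03, -4.35669218e-04]), 'contact_force': array([-0.81132351, -0.4234941 , -0.7390912 ]), 'wrist_torque': array([-0.00237412,  0.01994833, -0.00343796]), 'finger_force': 0.0, 'opening': 1.0001797091982076}
top [ 0.37176301 -0.02924574  1.02851312] [ 0.063 -0.071 -0.694  0.714] [[436.49573514   0.         322.75486558]
 [  0.         436.49573514 234.00191245]
 [  0.           0.           1.        ]] {'camera_matrix', 'xyz', 'depth', 'img', 'rotation'}
side [ 0.30545774 -0.82942906  0.73664281] [ 0.437 -0.064 -0.132  0.887] [[456.44200916   0.         318.96834781]
 [  0.         456.44200916 237.42977319]
 [  0.           0.           1.        ]] {'camera_matrix', 'xyz', 'depth', 'img', 'rotation'}
```

View pics/top0.png

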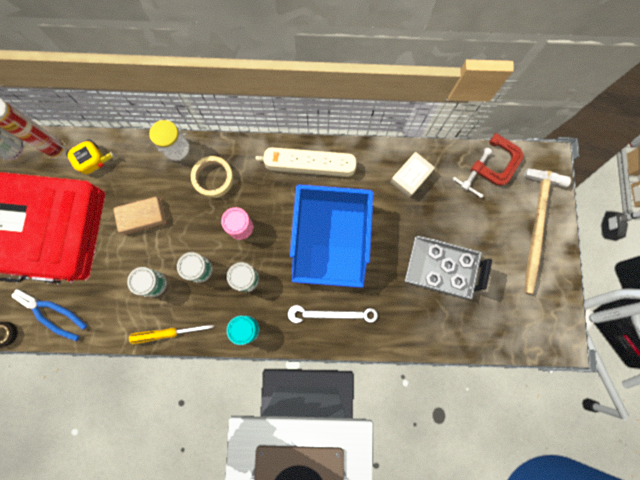

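View pics/side0.png

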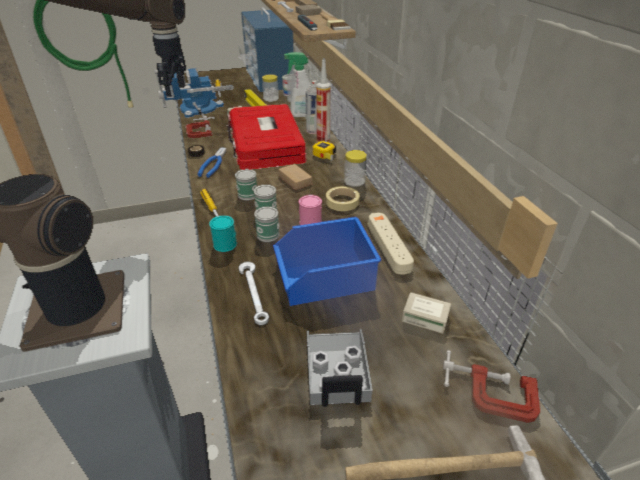

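The top view shows the tray at px (445,268) with its grip on the right at (485,275) and its lip facing the bin at (332,235). The green tins are at (147,282), (194,267) and (242,277). The wrench is at (333,314) and the screw carton at (413,174). The side view agrees.

```bash
cat > meas.py <<'E'
from h import *
def blob(w,m):
    p=w[m]; return p
def run(tag):
    c=cam("top"); w=world(c); img=c["img"]; hsv=cv2.cvtColor(img,cv2.COLOR_RGB2HSV); z=w[:,:,2]
    b=(hsv[:,:,0]>100)&(hsv[:,:,0]<125)&(hsv[:,:,1]>150)&(z>.08)&(z<.11); b[:,:250]=0;b[:,420:]=0
    r=cv2.minAreaRect(w[b][:,:2].astype(np.float32)); print("bin rim",np.round(r[0],3),np.round(r[1],3),r[2], np.median(w[b][:,2]))
    for n,(u,v) in dict(A=(147,282),B=(194,267),C=(242,277)).items():
        m=np.zeros(z.shape,bool); m[v-24:v+24,u-24:u+24]=1; m&=(z>.062)&(z<.082)
        (cx,cy),rad=cv2.minEnclosingCircle(w[m][:,:2].astype(np.float32)); print(n,round(cx,4),round(cy,4),round(rad,4),m.sum(),np.median(w[m][:,2]))
    m=np.zeros(z.shape,bool); m[220:310,395:505]=1
    g=m&(z>.06)&(z<.1); r=cv2.minAreaRect(w[g][:,:2].astype(np.float32)); print("grip",np.round(r[0],3),np.round(r[1],3),r[2],np.percentile(w[g][:,2],[5,50,95]),g.sum())
    g=m&(z>.008)&(z<.1); r=cv2.minAreaRect(w[g][:,:2].astype(np.float32)); print("tray",np.round(r[0],3),np.round(r[1],3),r[2],cv2.boxPoints(r).round(3).tolist())
    t=m&(z>.026)&(z<.045); r=cv2.minAreaRect(w[t][:,:2].astype(np.float32)); print("tray walls",np.round(r[0],3),np.round(r[1],3),r[2])
if __name__=="__main__": run(0)
E
python3 meas.py
```

```text
bin rim [ 0.569 -0.055] [0.172 0.179] 87.48224639892578 0.09419279394519331
A 0.4396 0.3561 0.0308 614 0.07036660163012304
B 0.4759 0.2518 0.0305 597 0.07034686073812824
C 0.4563 0.1414 0.0303 592 0.07048788116066634
grip [ 0.476 -0.395] [0.013 0.069] 76.18217468261719 [0.06256755 0.08235726 0.0868508 ] 276
tray [ 0.494 -0.322] [0.164 0.111] 76.35234832763672 [[0.42100000381469727, -0.3889999985694885], [0.5289999842643738, -0.41499999165534973], [0.5669999718666077, -0.25600001215934753], [0.46000000834465027, -0.23000000417232513]]
tray walls [ 0.494 -0.323] [0.159 0.111] 76.83049774169922
```

```bash
cat > go.py <<'E'
import sys; from h import *
from scipy.spatial.transform import Rotation as Ro
# usage: go.py x,y,z,ang ...  -> each target as tool shift from the present pose (measured)
s=ctrl.get_state(); R=Ro.from_quat(s["tcp_rot"]).as_matrix(); a0=np.degrees(np.arctan2(R[1,1],R[0,1]))
print("t %.2f"%s["time"],"tcp",s["eef_pos"].round(4),"ang %.1f"%a0,"F",s["contact_force"].round(2),"op %.3f ff %.1f"%(s["opening"],s["finger_force"]),"q1,q6",s["qpos"][[0,5]].round(2),"tilt",R[:,2].round(3))
for a in sys.argv[1:]:
    x,y,z,an=map(float,a.split(",")); d=R.T@(np.array([x,y,z])-s["eef_pos"])*100; t=(a0-an+90)%180-90
    print("dx %.2f dy %.2f dz %.2f twist %.1f"%(*d,t))
E
python3 go.py 0.55,0.1,0.25,-13.5 0.476,-0.395,0.15,-13.5 0.476,-0.395,0.038,-13.5
```

```text
t 0.15 tcp [0.2901 0.6089 0.2051] ang 64.5 F [ 0.46 -0.91 -0.06] op 0.999 ff 0.0 q1,q6 [ 0.98 -0.15] tilt [-0.001 -0.002 -1.   ]
dx -45.36 dy -34.76 dz -4.44 twist 78.0
dx -59.98 dy -82.61 dz 5.65 twist 78.0
dx -59.98 dy -82.59 dz 16.85 twist 78.0
```

```bash
python3 -m pendant '[{"dx":-45.4,"dy":-34.8,"dz":-4.4,"twist":78},{"dx":-45.4,"dy":-34.8,"dz":-4.4,"twist":78},{"dx":-45.4,"dy":-34.8,"dz":-4.4,"twist":78},{"dx":-45.4,"dy":-34.8,"dz":-4.4,"twist":78},{"dx":-45.4,"dy":-34.8,"dz":-4.4,"twist":78},{"dx":-45.4,"dy":-34.8,"dz":-4.4,"twist":78},{"dx":-45.4,"dy":-34.8,"dz":-4.4,"twist":78},{"dx":-45.4,"dy":-34.8,"dz":-4.4,"twist":78},{"dx":-45.4,"dy":-34.8,"dz":-4.4,"twist":78},{"dx":-45.4,"dy":-34.8,"dz":-4.4,"twist":78}]' 100 20; python3 go.py 0.476,-0.395,0.15,-13.5 0.476,-0.395,0.038,-13.5
```

```text
time: 1.4
eef_pos: [0.5517, 0.0966, 0.2503]
tcp_rot: [0.787, 0.617, -0.0, 0.0]
contact_force: [0.1, 0.1, 0.3]
opening: 1.0
finger_force: 0.0
t 1.40 tcp [0.5517 0.0966 0.2503] ang -13.8 F [0.05 0.09 0.25] op 1.000 ff 0.0 q1,q6 [-0.01  0.23] tilt [ 0. -0. -1.]
dx -49.54 dy 4.34 dz 10.05 twist -0.3
dx -49.54 dy 4.34 dz 21.25 twist -0.3
```

```bash
python3 -m pendant '[{"dx":-49.5,"dy":4.3,"dz":10},{"dx":-49.5,"dy":4.3,"dz":10},{"dx":-49.5,"dy":4.3,"dz":10},{"dx":-49.5,"dy":4.3,"dz":10},{"dx":-49.5,"dy":4.3,"dz":10},{"dx":-49.5,"dy":4.3,"dz":10},{"dx":-49.5,"dy":4.3,"dz":10},{"dx":-49.5,"dy":4.3,"dz":10},{"dx":-49.5,"dy":4.3,"dz":10},{"dx":-49.5,"dy":4.3,"dz":10}]'; python3 - <<'E'
from h import *
c=cam("side"); save(c,"s1")
E
python3 go.py 0.476,-0.395,0.038,-13.5
```

```text
t 1.45 tcp [0.5515 0.0971 0.2501] ang -13.7 F [-0.48 -0.78 -0.21] op 1.000 ff 0.0 q1,q6 [-0.01  0.23] tilt [-0.    -0.001 -1.   ]
dx -49.59 dy 4.32 dz 21.23 twist -0.2$[0]: bad value
```

View pics/s1.png

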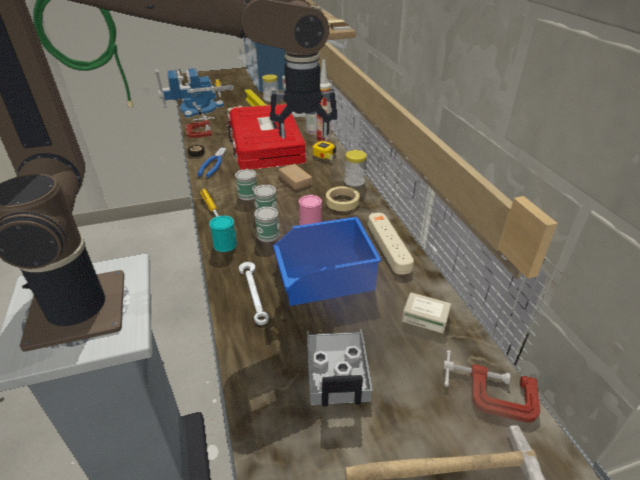

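The call was refused because every row needs a twist value. The picture shows the scene unchanged, with the gripper at about (305,100).

```bash
python3 -m pendant '[{"dx":-49.5,"dy":4.3,"dz":10,"twist":0},{"dx":-49.5,"dy":4.3,"dz":10,"twist":0},{"dx":-49.5,"dy":4.3,"dz":10,"twist":0},{"dx":-49.5,"dy":4.3,"dz":10,"twist":0},{"dx":-49.5,"dy":4.3,"dz":10,"twist":0},{"dx":-49.5,"dy":4.3,"dz":10,"twist":0},{"dx":-49.5,"dy":4.3,"dz":10,"twist":0},{"dx":-49.5,"dy":4.3,"dz":10,"twist":0},{"dx":-49.5,"dy":4.3,"dz":10,"twist":0},{"dx":-49.5,"dy":4.3,"dz":10,"twist":0}]'; python3 - <<'E'
from h import *
c=cam("side"); w=world(c); im=c["img"]
cv2.imwrite("pics/s2.png",cv2.resize(im[260:480,220:480,::-1],None,fx=2.5,fy=2.5))
E
python3 go.py 0.476,-0.395,0.038,-13.5
```

```text
time: 2.7
eef_pos: [0.4772, -0.3902, 0.1496]
tcp_rot: [0.785, 0.619, 0.0, -0.001]
contact_force: [0.2, 0.6, 0.5]
opening: 1.004
finger_force: 0.0
t 2.75 tcp [ 0.4775 -0.3897  0.15  ] ang -13.4 F [-0.28  0.72 -0.66] op 1.000 ff 0.0 q1,q6 [-0.85 -0.62] tilt [-0.     0.001 -1.   ]
dx -0.56 dy -0.02 dz 11.20 twist 0.1
```

View pics/s2.png

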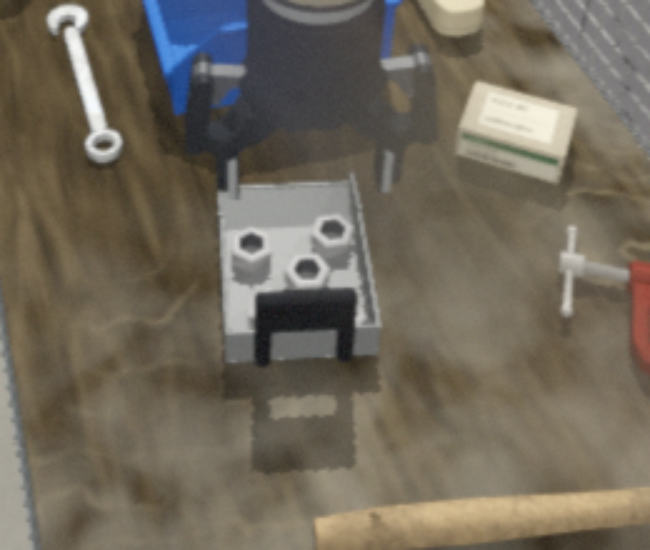

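The fingers straddle the tray grip (crop px 230 and 388, plate centre about 305), so I lower and grip.

```bash
python3 -m pendant '[{"dx":-0.5,"dy":0,"dz":5,"twist":0},{"dx":-0.5,"dy":0,"dz":9,"twist":0},{"dx":-0.5,"dy":0,"dz":11.2,"twist":0},{"dx":-0.5,"dy":0,"dz":11.2,"twist":0}]' && python3 go.py && python3 -m pendant '[{"dx":0,"dy":0,"dz":0,"twist":0},{"dx":0,"dy":0,"dz":0,"twist":0},{"dx":0,"dy":0,"dz":0,"twist":0},{"dx":0,"dy":0,"dz":0,"twist":0},{"dx":0,"dy":0,"dz":0,"twist":0},{"dx":0,"dy":0,"dz":0,"twist":0}]' 0 120; python3 go.py
```

```text
time: 3.25
eef_pos: [0.4755, -0.393, 0.0365]
tcp_rot: [0.784, 0.62, 0.0, -0.002]
contact_force: [0.1, -0.4, -0.1]
opening: 0.998
finger_force: 0.0
t 3.25 tcp [ 0.4755 -0.393   0.0365] ang -13.3 F [ 0.12 -0.36 -0.11] op 0.998 ff 0.0 q1,q6 [-0.86 -0.62] tilt [-0.003  0.004 -1.   ]
time: 4.0
eef_pos: [0.4773, -0.3974, 0.0415]
tcp_rot: [0.785, 0.62, 0.0, 0.002]
contact_force: [1.1, 1.1, 7.4]
opening: 0.769
finger_force: 133.1
t 4.00 tcp [ 0.4773 -0.3974  0.0415] ang -13.4 F [1.05 1.08 7.35] op 0.769 ff 133.1 q1,q6 [-0.86 -0.62] tilt [ 0.003 -0.003 -1.   ]
```

```bash
python3 -m pendant '[{"dx":0,"dy":0,"dz":-1,"twist":0},{"dx":0,"dy":0,"dz":-2,"twist":0},{"dx":0,"dy":0,"dz":-3,"twist":0},{"dx":0,"dy":0,"dz":-3,"twist":0},{"dx":0,"dy":0,"dz":-3,"twist":0}]'; python3 go.py; python3 - <<'E'
from h import *
c=cam("side"); w=world(c); im=c["img"]
cv2.imwrite("pics/s3.png",cv2.resize(im[230:480,220:480,::-1],None,fx=2.2,fy=2.2))
E
```

```text
time: 4.62
eef_pos: [0.4755, -0.3962, 0.0679]
tcp_rot: [0.785, 0.619, -0.0, -0.0]
contact_force: [-0.4, 0.0, -4.6]
opening: 0.774
finger_force: 133.7
t 4.62 tcp [ 0.4755 -0.3962  0.0679] ang -13.5 F [-0.41  0.05 -4.65] op 0.774 ff 133.7 q1,q6 [-0.86 -0.62] tilt [-0.  0. -1.]
```

View pics/s3.png

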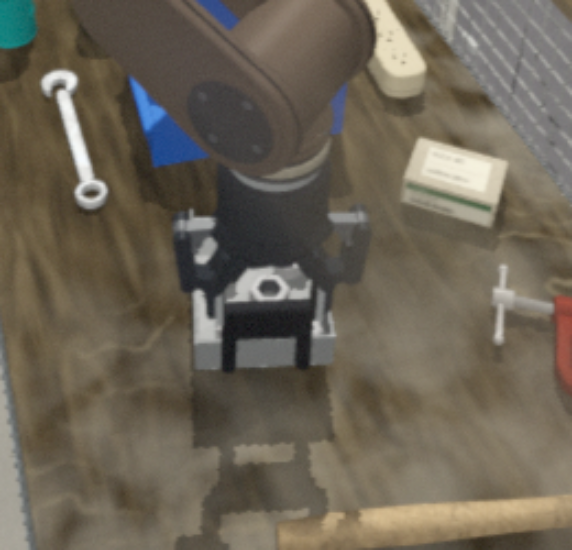

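The tray is lifted level, with the plate between the pads, and I read about 4.6 N.

```bash
python3 -m pendant '[{"dx":0,"dy":0,"dz":-1.5,"twist":0},{"dx":0,"dy":0,"dz":-4,"twist":0},{"dx":0,"dy":0,"dz":-7,"twist":0},{"dx":0,"dy":0,"dz":-10,"twist":0},{"dx":0,"dy":0,"dz":-13,"twist":0},{"dx":0,"dy":0,"dz":-14.5,"twist":0},{"dx":0,"dy":0,"dz":-15,"twist":0},{"dx":0,"dy":0,"dz":-15,"twist":0}]'; python3 go.py 0.555,-0.12,0.21,0
```

```text
time: 5.68
eef_pos: [0.4754, -0.3961, 0.2174]
tcp_rot: [0.785, 0.619, -0.0, -0.001]
contact_force: [-0.9, 0.2, -5.3]
opening: 0.77
finger_force: 134.2
t 5.67 tcp [ 0.4754 -0.3961  0.2174] ang -13.5 F [-0.92  0.17 -5.31] op 0.770 ff 134.2 q1,q6 [-0.86 -0.62] tilt [-0.001  0.001 -1.   ]
dx 28.70 dy 1.30 dz 0.76 twist -13.5
```

```bash
python3 -m pendant '[{"dx":1,"dy":0,"dz":0,"twist":-1},{"dx":4,"dy":0.2,"dz":0,"twist":-2},{"dx":8,"dy":0.4,"dz":0,"twist":-4},{"dx":12,"dy":0.6,"dz":0,"twist":-6},{"dx":16,"dy":0.8,"dz":0,"twist":-8},{"dx":20,"dy":1,"dz":0.2,"twist":-10},{"dx":24,"dy":1.2,"dz":0.4,"twist":-12},{"dx":27,"dy":1.3,"dz":0.6,"twist":-13},{"dx":28.5,"dy":1.3,"dz":0.7,"twist":-13.5},{"dx":28.7,"dy":1.3,"dz":0.7,"twist":-13.5}]'; python3 go.py; python3 - <<'E'
from h import *
c=cam("top"); save(c,"t4"); w=world(c); z=w[:,:,2]; hsv=cv2.cvtColor(c["img"],cv2.COLOR_RGB2HSV)
b=(hsv[:,:,0]>100)&(hsv[:,:,0]<125)&(hsv[:,:,1]>150)&(z>.08)&(z<.11); b[:,:250]=0;b[:,420:]=0
p=w[b]; print(p.min(0),p.max(0))
m=np.zeros(z.shape,bool); m[190:310,260:400]=1
g=m&(hsv[:,:,1]<70)&(z>.12)&(z<.24)
for lo in np.arange(-.14,.08,.02):
    q=w[g&(abs(w[:,:,1]-lo)<.01)]; print(round(lo,2),len(q),np.percentile(q,[2,50,98],0).round(3).tolist() if len(q)>5 else '')
E
```

```text
time: 6.92
eef_pos: [0.5549, -0.1195, 0.2105]
tcp_rot: [0.706, 0.708, -0.0, -0.001]
contact_force: [0.8, -1.2, -5.0]
opening: 0.773
finger_force: 134.1
t 6.92 tcp [ 0.5549 -0.1195  0.2105] ang 0.1 F [ 0.84 -1.23 -4.99] op 0.773 ff 134.1 q1,q6 [-0.39 -0.39] tilt [-0.002  0.    -1.   ]
[ 0.48342912 -0.10437783  0.08014018] [0.66203222 0.03288652 0.09926853]
-0.14 0 
-0.12 0 
-0.1 18 [[0.603, -0.096, 0.174], [0.606, -0.093, 0.192], [0.608, -0.091, 0.203]]
-0.08 18 [[0.605, -0.09, 0.179], [0.606, -0.087, 0.196], [0.609, -0.083, 0.203]]
-0.06 0 
-0.04 118 [[0.575, -0.047, 0.166], [0.604, -0.036, 0.171], [0.608, -0.031, 0.201]]
-0.02 480 [[0.5, -0.029, 0.165], [0.568, -0.019, 0.172], [0.607, -0.01, 0.2]]
0.0 564 [[0.5, -0.01, 0.164], [0.559, 0.0, 0.168], [0.608, 0.01, 0.199]]
0.02 552 [[0.501, 0.011, 0.168], [0.557, 0.02, 0.173], [0.607, 0.03, 0.193]]
0.04 137 [[0.502, 0.03, 0.173], [0.555, 0.032, 0.177], [0.607, 0.035, 0.188]]
0.06 0 
0.08 0
```

View pics/t4.png

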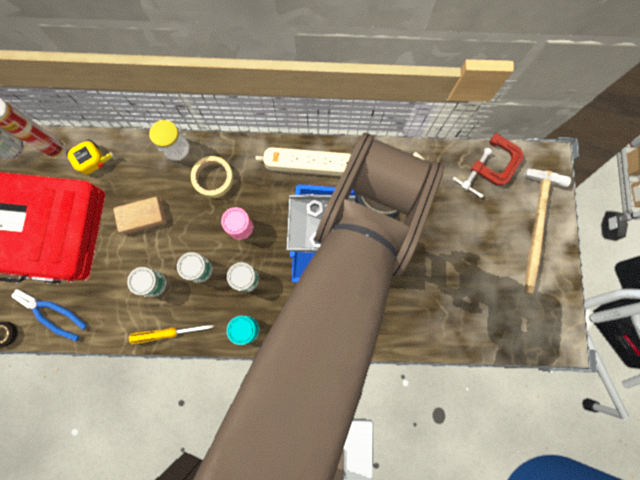

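The tray is over the bin, level, with its lip at px (290,222). Next I ease the grip so the tray can swing lip-down.

```bash
cat > tray.py <<'E'
from h import *
# tray side-wall/floor profile from side cam: fit slope of the grey points near gripper
import sys
n=sys.argv[1]; c=cam("side"); save(c,n)
E
cat > st.py <<'E'
from h import *
import sys
for n in sys.argv[1:]:
    c=cam(n); w=world(c); z=w[:,:,2]; hsv=cv2.cvtColor(c["img"],cv2.COLOR_RGB2HSV)
    g=(hsv[:,:,1]<70)&(z>.03)&(z<.26)&(w[:,:,0]>.48)&(w[:,:,0]<.64)
    for lo in np.arange(-.18,.06,.02):
        q=w[g&(abs(w[:,:,1]-lo)<.01)]
        if len(q)>5: print(n,round(lo,2),len(q),"z",np.percentile(q[:,2],[2,50,98]).round(3))
E
python3 -m pendant '[{"dx":0,"dy":0,"dz":0,"twist":0},{"dx":0,"dy":0,"dz":0,"twist":0},{"dx":0,"dy":0,"dz":0,"twist":0},{"dx":0,"dy":0,"dz":0,"twist":0}]' - 20; python3 st.py top side; python3 go.py
```

```text
time: 7.48
eef_pos: [0.5552, -0.1207, 0.2113]
tcp_rot: [0.707, 0.707, -0.0, 0.0]
contact_force: [0.8, 0.3, -4.6]
opening: 0.772
finger_force: 134.1
top -0.1 23 z [0.172 0.19  0.204]
top -0.08 12 z [0.18  0.197 0.205]
top -0.04 150 z [0.166 0.173 0.202]
top -0.02 507 z [0.166 0.173 0.201]
top -0.0 557 z [0.166 0.17  0.2  ]
top 0.02 565 z [0.17  0.174 0.194]
top 0.04 106 z [0.174 0.178 0.188]
side -0.14 86 z [0.186 0.248 0.259]
side -0.12 1334 z [0.172 0.204 0.255]
side -0.1 57 z [0.177 0.196 0.204]
side -0.08 120 z [0.173 0.186 0.203]
side -0.06 71 z [0.168 0.173 0.203]
side -0.04 158 z [0.168 0.179 0.201]
side -0.02 133 z [0.167 0.184 0.201]
side -0.0 98 z [0.168 0.179 0.199]
side 0.02 249 z [0.17  0.174 0.192]
side 0.04 29 z [0.174 0.177 0.189]
t 7.58 tcp [ 0.5552 -0.1205  0.2112] ang -0.0 F [ 0.22 -0.21 -3.31] op 0.773 ff 134.1 q1,q6 [-0.39 -0.39] tilt [ 0. -0. -1.]
```

```bash
python3 -m pendant '[{"dx":0,"dy":0,"dz":0,"twist":0},{"dx":0,"dy":0,"dz":0,"twist":0},{"dx":0,"dy":0,"dz":0,"twist":0},{"dx":0,"dy":0,"dz":0,"twist":0}]' 0 20; python3 st.py top side; python3 go.py
```

```text
time: 8.07
eef_pos: [0.5553, -0.1203, 0.2112]
tcp_rot: [0.707, 0.707, 0.0, -0.0]
contact_force: [-0.1, -0.2, -4.4]
opening: 0.773
finger_force: 134.1
top -0.1 22 z [0.174 0.19  0.204]
top -0.08 14 z [0.179 0.194 0.204]
top -0.04 140 z [0.167 0.175 0.201]
top -0.02 502 z [0.166 0.173 0.201]
top -0.0 561 z [0.166 0.17  0.201]
top 0.02 563 z [0.169 0.174 0.194]
top 0.04 117 z [0.175 0.178 0.19 ]
side -0.14 72 z [0.184 0.249 0.259]
side -0.12 1353 z [0.172 0.205 0.255]
side -0.1 56 z [0.176 0.196 0.204]
side -0.08 108 z [0.175 0.186 0.203]
side -0.06 87 z [0.168 0.174 0.202]
side -0.04 160 z [0.168 0.18  0.2  ]
side -0.02 119 z [0.168 0.184 0.202]
side -0.0 104 z [0.168 0.181 0.2  ]
side 0.02 243 z [0.17  0.174 0.192]
side 0.04 36 z [0.174 0.177 0.188]
t 8.18 tcp [ 0.5553 -0.1203  0.2112] ang 0.0 F [-0.22  0.38 -4.7 ] op 0.772 ff 134.1 q1,q6 [-0.39 -0.39] tilt [-0.  0. -1.]
```

```bash
python3 -m pendant '[{"dx":0,"dy":0,"dz":0,"twist":0},{"dx":0,"dy":0,"dz":0,"twist":0}]' 78 20|tail -2; python3 -m pendant '[{"dx":0,"dy":0,"dz":0,"twist":0},{"dx":0,"dy":0,"dz":0,"twist":0}]' 78.5 20|tail -2;python3 -m pendant '[{"dx":0,"dy":0,"dz":0,"twist":0},{"dx":0,"dy":0,"dz":0,"twist":0}]' 79 20 |tail -2; python3 st.py top
```

```text
opening: 0.783
finger_force: 102.3
opening: 0.787
finger_force: 89.4
opening: 0.794
finger_force: 76.6
top -0.1 22 z [0.172 0.19  0.205]
top -0.08 14 z [0.18  0.192 0.204]
top -0.04 142 z [0.167 0.175 0.202]
top -0.02 499 z [0.166 0.173 0.202]
top -0.0 561 z [0.166 0.17  0.2  ]
top 0.02 560 z [0.17  0.175 0.195]
top 0.04 118 z [0.175 0.179 0.191]
```

```bash
python3 -m pendant '[{"dx":0,"dy":0,"dz":0,"twist":0},{"dx":0,"dy":0,"dz":0,"twist":0}]' 80 20|tail -2; python3 -m pendant '[{"dx":0,"dy":0,"dz":0,"twist":0},{"dx":0,"dy":0,"dz":0,"twist":0}]' 80.5 20|tail -2; python3 st.py top|tail -4;python3 -m pendant '[{"dx":0,"dy":0,"dz":0,"twist":0},{"dx":0,"dy":0,"dz":0,"twist":0}]' 81 20 |tail -2; python3 st.py top side; python3 go.py
```

```text
opening: 0.804
finger_force: 50.8
opening: 0.808
finger_force: 37.8
top -0.02 500 z [0.167 0.173 0.202]
top -0.0 558 z [0.166 0.171 0.201]
top 0.02 564 z [0.17  0.175 0.195]
top 0.04 120 z [0.176 0.179 0.193]
opening: 0.815
finger_force: 24.5
top -0.1 18 z [0.169 0.184 0.196]
top -0.08 8 z [0.18  0.187 0.193]
top -0.04 102 z [0.14  0.159 0.18 ]
top -0.02 455 z [0.138 0.141 0.173]
top -0.0 469 z [0.138 0.141 0.161]
side -0.16 36 z [0.186 0.191 0.197]
side -0.14 1368 z [0.175 0.201 0.25 ]
side -0.12 287 z [0.172 0.252 0.258]
side -0.1 52 z [0.159 0.183 0.195]
side -0.08 62 z [0.151 0.165 0.188]
side -0.06 118 z [0.147 0.159 0.178]
side -0.04 72 z [0.134 0.152 0.17 ]
side -0.02 54 z [0.13  0.133 0.161]
side -0.0 55 z [0.129 0.132 0.148]
t 9.88 tcp [ 0.5552 -0.1204  0.2111] ang 0.0 F [ 0.55 -0.96 -3.99] op 0.811 ff 24.2 q1,q6 [-0.39 -0.39] tilt [-0. -0. -1.]
```

```bash
python3 -m pendant '[{"dx":0,"dy":0,"dz":0,"twist":0},{"dx":0,"dy":0,"dz":0,"twist":0},{"dx":0,"dy":0,"dz":0,"twist":0},{"dx":0,"dy":0,"dz":0,"twist":0}]' 81.2 20|tail -2; python3 st.py side;  python3 tray.py s5;python3 go.py
```

```text
opening: 0.815
finger_force: 19.2
side -0.16 154 z [0.175 0.192 0.207]
side -0.14 1312 z [0.176 0.204 0.252]
side -0.12 261 z [0.171 0.252 0.258]
side -0.1 49 z [0.154 0.175 0.19 ]
side -0.08 35 z [0.145 0.163 0.18 ]
side -0.06 93 z [0.137 0.152 0.169]
side -0.04 58 z [0.127 0.145 0.164]
side -0.02 93 z [0.123 0.125 0.146]
side -0.0 9 z [0.122 0.123 0.135]
t 10.47 tcp [ 0.5553 -0.1203  0.2112] ang 0.0 F [ 0.65 -0.34 -4.69] op 0.811 ff 19.2 q1,q6 [-0.39 -0.39] tilt [-0.  0. -1.]
```

View pics/s5.png

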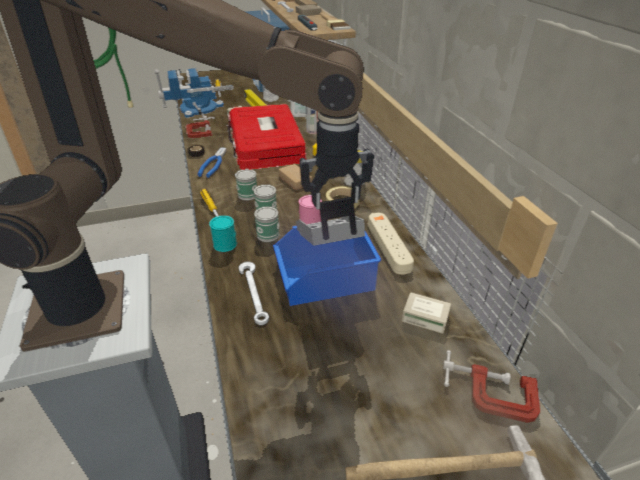

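The tray is tilted about 28° at px (325,230), with its plate held in the pads. I'll ease a bit more.

```bash
python3 -m pendant '[{"dx":0,"dy":0,"dz":0,"twist":0},{"dx":0,"dy":0,"dz":0,"twist":0},{"dx":0,"dy":0,"dz":0,"twist":0}]' 81.4 20|tail -2; python3 st.py side|grep -v 0.1; python3 -m pendant '[{"dx":0,"dy":0,"dz":0,"twist":0},{"dx":0,"dy":0,"dz":0,"twist":0},{"dx":0,"dy":0,"dz":0,"twist":0}]' 81.5 20|tail -2; python3 st.py side; python3 go.py
```

```text
opening: 0.817
finger_force: 14.0
opening: 0.818
finger_force: 11.4
side -0.16 606 z [0.179 0.189 0.215]
side -0.14 931 z [0.184 0.228 0.254]
side -0.12 242 z [0.163 0.252 0.259]
side -0.1 40 z [0.143 0.161 0.185]
side -0.08 32 z [0.131 0.15  0.171]
side -0.06 51 z [0.122 0.146 0.16 ]
side -0.04 31 z [0.114 0.13  0.146]
t 11.32 tcp [ 0.5553 -0.1204  0.2112] ang 0.0 F [ 0.51 -0.49 -4.28] op 0.815 ff 11.4 q1,q6 [-0.39 -0.39] tilt [-0. -0. -1.]
```

```bash
python3 -m pendant '[{"dx":0,"dy":0,"dz":0,"twist":0},{"dx":0,"dy":0,"dz":0,"twist":0},{"dx":0,"dy":0,"dz":0,"twist":0}]' 81.6 20|tail -2;  python3 -m pendant '[{"dx":0,"dy":0,"dz":0,"twist":0},{"dx":0,"dy":0,"dz":0,"twist":0},{"dx":0,"dy":0,"dz":0,"twist":0}]' 81.7 20|tail -2; python3 st.py side; python3 go.py
```

```text
opening: 0.814
finger_force: 8.6
opening: 0.814
finger_force: 5.9
side -0.18 625 z [0.18  0.198 0.217]
side -0.16 759 z [0.155 0.208 0.234]
side -0.14 711 z [0.128 0.238 0.255]
side -0.12 325 z [0.105 0.155 0.258]
side -0.1 42 z [0.094 0.116 0.148]
side -0.08 11 z [0.091 0.102 0.123]
side -0.06 41 z [0.031 0.033 0.036]
side -0.04 25 z [0.03  0.032 0.036]
t 12.12 tcp [ 0.5556 -0.1203  0.2118] ang 0.0 F [ 0.5   0.15 -2.55] op 0.817 ff 5.9 q1,q6 [-0.39 -0.39] tilt [ 0.001 -0.    -1.   ]
```

```bash
python3 -m pendant '[{"dx":0,"dy":0,"dz":0,"twist":0},{"dx":0,"dy":0,"dz":0,"twist":0}]' 81.5 20|tail -2; python3 - <<'E'
from h import *
F=[]
for i in range(6): a=cam("top"); F.append(ctrl.get_state()["contact_force"][2])
print(np.mean(F)); b=cam("side")
cv2.imwrite("pics/c6.png",np.hstack([cv2.resize(a["img"][170:300,270:420],(450,390)),cv2.resize(b["img"][150:310,250:400],(366,390))])[:,:800,::-1])
E
python3 st.py side
```

```text
opening: 0.81
finger_force: 8.0
-1.5885419792127298
side -0.18 592 z [0.18  0.197 0.215]
side -0.16 768 z [0.156 0.207 0.233]
side -0.14 694 z [0.13  0.238 0.254]
side -0.12 329 z [0.105 0.171 0.258]
side -0.1 47 z [0.094 0.121 0.149]
side -0.08 14 z [0.09  0.101 0.132]
side -0.06 36 z [0.031 0.034 0.036]
```

View pics/c6.png

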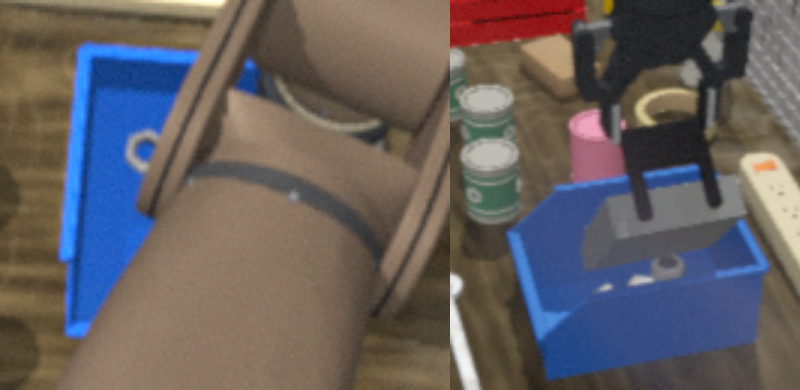

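The tray is empty at 1.6 N. It hangs at about 57° at crop px (660,220), with the nuts in the bin at (640,275). Next I tighten, lift and carry it back.

```bash
python3 -m pendant '[{"dx":0,"dy":0,"dz":0,"twist":0},{"dx":0,"dy":0,"dz":0,"twist":0},{"dx":0,"dy":0,"dz":-2,"twist":0},{"dx":0,"dy":0,"dz":-5,"twist":0},{"dx":0,"dy":0,"dz":-8,"twist":0},{"dx":0,"dy":0,"dz":-9,"twist":0},{"dx":0,"dy":0,"dz":-9,"twist":0}]' 79.5 50 ; python3 go.py 0.49,-0.39,0.27,-13
```

```text
time: 13.65
eef_pos: [0.5556, -0.1205, 0.3025]
tcp_rot: [0.707, 0.707, 0.0, 0.001]
contact_force: [0.3, -0.1, -2.3]
opening: 0.804
finger_force: 41.6
t 13.65 tcp [ 0.5556 -0.1205  0.3025] ang 0.0 F [ 0.31 -0.1  -2.28] op 0.804 ff 41.6 q1,q6 [-0.39 -0.39] tilt [ 0.002 -0.001 -1.   ]
dx -26.95 dy -6.58 dz 3.26 twist 13.0
```

```bash
python3 -m pendant '[{"dx":-2,"dy":-0.6,"dz":0,"twist":1},{"dx":-5,"dy":-1.6,"dz":0,"twist":4},{"dx":-9,"dy":-2.6,"dz":0,"twist":7},{"dx":-13,"dy":-4,"dz":0.5,"twist":10},{"dx":-15.5,"dy":-5,"dz":2,"twist":12},{"dx":-16.3,"dy":-5.3,"dz":4,"twist":13},{"dx":-16.3,"dy":-5.3,"dz":5,"twist":13},{"dx":-16.3,"dy":-5.3,"dz":5,"twist":13}]' ; python3 go.py; python3 - <<'E'
from h import *
c=cam("side"); w=world(c); z=w[:,:,2]; hsv=cv2.cvtColor(c["img"],cv2.COLOR_RGB2HSV)
e=np.array([.225,.974]); s=ctrl.get_state()["eef_pos"]
al=(w[:,:,:2]-s[:2])@e; la=(w[:,:,:2]-s[:2])@np.array([.974,-.225])
g=(z>.03)&(z<.33)&(abs(la)<.056)&(al>-.1)&(al<.17)
for zz in np.arange(.04,.33,.015):
    q=g&(abs(z-zz)<.0075)
    if q.sum()>5: print(round(zz,3),q.sum(),np.percentile(al[q],[2,50,98]).round(3),np.percentile(la[q],[2,98]).round(3),"V",np.median(hsv[:,:,2][q]))
E
```

```text
time: 14.65
eef_pos: [0.5019, -0.282, 0.2493]
tcp_rot: [0.782, 0.623, -0.0, -0.002]
contact_force: [0.1, 0.3, -2.3]
opening: 0.801
finger_force: 41.6
t 14.65 tcp [ 0.5019 -0.282   0.2493] ang -12.9 F [ 0.14  0.3  -2.33] op 0.801 ff 41.6 q1,q6 [-0.69 -0.46] tilt [-0.003  0.003 -1.   ]
0.085 66 [0.143 0.154 0.161] [-0.052  0.052] V 135.0
0.1 112 [0.144 0.153 0.162] [-0.039  0.05 ] V 192.5
0.145 54 [0.001 0.006 0.011] [-0.053  0.047] V 87.5
0.16 67 [-0.011 -0.005  0.001] [-0.053  0.049] V 89.0
0.175 76 [-0.023 -0.017 -0.011] [-0.053  0.048] V 88.0
0.19 76 [-0.035 -0.03  -0.024] [-0.053  0.049] V 89.0
0.205 87 [-0.048 -0.042 -0.036] [-0.055  0.05 ] V 90.0
0.22 89 [-0.059 -0.054 -0.048] [-0.052  0.047] V 91.0
0.235 791 [-0.062 -0.055 -0.045] [-0.054  0.05 ] V 125.0
0.25 682 [-0.06  -0.043 -0.035] [-0.053  0.05 ] V 123.0
0.265 332 [-0.046 -0.032 -0.026] [-0.037  0.032] V 77.0
0.28 656 [-0.028 -0.018 -0.008] [-0.037  0.032] V 72.0
0.295 318 [-0.013 -0.007  0.005] [-0.048  0.043] V 71.0
0.31 145 [-0.013 -0.009  0.004] [-0.049  0.045] V 88.0
0.325 143 [-0.015 -0.012 -0.005] [-0.053  0.052] V 60.0
```

```bash
python3 -m pendant '[{"dx":0,"dy":0,"dz":3,"twist":0},{"dx":0,"dy":0,"dz":6,"twist":0},{"dx":0,"dy":0,"dz":9,"twist":0},{"dx":0,"dy":0,"dz":10.5,"twist":0},{"dx":0,"dy":0,"dz":11,"twist":0},{"dx":0,"dy":0,"dz":11,"twist":0}]' ; python3 go.py; python3 -m pendant '[{"dx":0,"dy":0,"dz":0.8,"twist":0},{"dx":-1,"dy":0,"dz":1.2,"twist":0},{"dx":-2,"dy":0,"dz":1.7,"twist":0},{"dx":-3,"dy":0,"dz":2.3,"twist":0},{"dx":-4,"dy":0,"dz":2.8,"twist":0},{"dx":-4,"dy":0,"dz":2.8,"twist":0}]' 81 20; python3 go.py
```

```text
time: 15.45
eef_pos: [0.503, -0.2836, 0.1423]
tcp_rot: [0.782, 0.623, 0.0, 0.001]
contact_force: [-0.1, -0.5, -1.6]
opening: 0.804
finger_force: 41.6
t 15.45 tcp [ 0.503  -0.2836  0.1423] ang -13.0 F [-0.06 -0.47 -1.56] op 0.804 ff 41.6 q1,q6 [-0.69 -0.46] tilt [ 0.001 -0.001 -1.   ]
time: 16.2
eef_pos: [0.4937, -0.3262, 0.1154]
tcp_rot: [0.783, 0.622, -0.001, 0.003]
contact_force: [-1.9, -2.2, 5.8]
opening: 0.811
finger_force: 22.9
t 16.20 tcp [ 0.4937 -0.3262  0.1154] ang -13.1 F [-1.85 -2.24  5.82] op 0.811 ff 22.9 q1,q6 [-0.75 -0.52] tilt [ 0.002 -0.005 -1.   ]
```

```bash
python3 -m pendant '[{"dx":-1,"dy":0,"dz":0.7,"twist":0},{"dx":-2,"dy":0,"dz":1.5,"twist":0},{"dx":-3,"dy":0,"dz":2.4,"twist":0},{"dx":-4,"dy":0,"dz":3.3,"twist":0},{"dx":-5,"dy":0,"dz":4.2,"twist":0},{"dx":-5.5,"dy":0,"dz":4.8,"twist":0},{"dx":-5.5,"dy":0,"dz":4.8,"twist":0}]' ; python3 go.py; python3 - <<'E'
from h import *
c=cam("side"); cv2.imwrite("pics/s7.png",cv2.resize(c["img"][200:480,220:480,::-1],None,fx=2.1,fy=2.1))
E
```

```text
time: 17.08
eef_pos: [0.4802, -0.3753, 0.0638]
tcp_rot: [0.783, 0.622, 0.0, -0.001]
contact_force: [-0.5, -0.5, 0.6]
opening: 0.813
finger_force: 23.3
t 17.07 tcp [ 0.4802 -0.3753  0.0638] ang -13.0 F [-0.48 -0.53  0.56] op 0.813 ff 23.3 q1,q6 [-0.83 -0.6 ] tilt [-0.002  0.002 -1.   ]
```

View pics/s7.png

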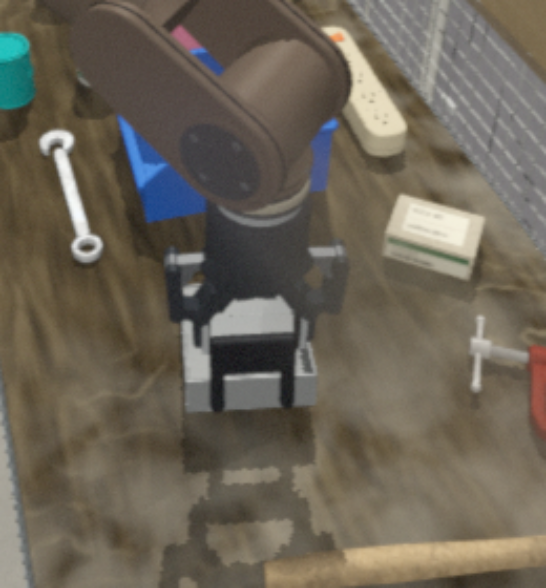

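The empty tray is nearly level, and its back edge at px (250,395) is still slightly up. I lower further.

```bash
python3 -m pendant '[{"dx":-0.2,"dy":0,"dz":0.5,"twist":0},{"dx":-0.4,"dy":0,"dz":1,"twist":0},{"dx":-0.4,"dy":0,"dz":1,"twist":0}]' ; python3 go.py;python3 - <<'E'
from h import *
def prof():
    c=cam("side"); w=world(c); z=w[:,:,2]; e=np.array([.225,.974]); s=ctrl.get_state()["eef_pos"]
    al=(w[:,:,:2]-s[:2])@e; la=(w[:,:,:2]-s[:2])@np.array([.974,-.225])
    g=(z<.05)&(abs(la)<.05)&(al>-.03)&(al<.02)
    for zz in np.arange(-.005,.05,.005):
        q=g&(abs(z-zz)<.0025)
        if q.sum()>5: print(round(zz,3),q.sum(),np.percentile(al[q],[2,50,98]).round(3),np.median(c["img"][q],0))
prof()
E
```

```text
time: 17.5
eef_pos: [0.4802, -0.3801, 0.0552]
tcp_rot: [0.783, 0.622, 0.0, 0.0]
contact_force: [-0.3, -1.3, 1.1]
opening: 0.81
finger_force: 23.6
t 17.50 tcp [ 0.4802 -0.3801  0.0552] ang -13.0 F [-0.34 -1.29  1.06] op 0.810 ff 23.6 q1,q6 [-0.84 -0.61] tilt [ 0.001 -0.    -1.   ]
-0.005 29 [-0.025 -0.01   0.001] [73. 65. 55.]
0.0 850 [-0.03  -0.015  0.001] [72. 66. 55.]
0.005 9 [-0.024 -0.009 -0.002] [66. 61. 49.]
0.015 52 [-0.009 -0.006 -0.005] [105.  105.  102.5]
0.02 87 [-0.008 -0.006 -0.004] [109. 111. 109.]
0.025 91 [-0.016 -0.006 -0.004] [110. 110. 109.]
0.03 108 [-0.018 -0.005 -0.004] [109. 110. 108.]
0.035 105 [-0.017 -0.005 -0.002] [109. 110. 108.]
0.04 110 [-0.017 -0.005 -0.002] [108.5 110.  108. ]
0.045 135 [-0.016 -0.004  0.   ] [112. 113. 112.]
```

```bash
python3 -m pendant '[{"dx":-0.1,"dy":0,"dz":0.5,"twist":0},{"dx":-0.2,"dy":0,"dz":1,"twist":0},{"dx":-0.2,"dy":0,"dz":1.2,"twist":0},{"dx":-0.2,"dy":0,"dz":1.2,"twist":0}]' ; python3 go.py;python3 - <<'E'
from h import *
c=cam("side"); w=world(c); z=w[:,:,2]; e=np.array([.225,.974]); s=ctrl.get_state()["eef_pos"]
al=(w[:,:,:2]-s[:2])@e; la=(w[:,:,:2]-s[:2])@np.array([.974,-.225])
g=(z<.05)&(z>.003)&(abs(la)<.05)&(al>-.012)&(al<.02)
print(np.percentile(z[g],[1,5,50]))
E
```

```text
time: 18.05
eef_pos: [0.4794, -0.3811, 0.0425]
tcp_rot: [0.783, 0.622, 0.0, -0.001]
contact_force: [-0.6, -1.5, 0.5]
opening: 0.809
finger_force: 23.5
t 18.05 tcp [ 0.4794 -0.3811  0.0425] ang -13.0 F [-0.63 -1.53  0.45] op 0.809 ff 23.5 q1,q6 [-0.84 -0.61] tilt [-0.001  0.002 -1.   ]
[0.00343364 0.00516405 0.02280653]
```

```bash
python3 -m pendant '[{"dx":0,"dy":0,"dz":0.2,"twist":0},{"dx":0,"dy":0,"dz":0.3,"twist":0}]' |grep -E "eef|contact"; python3 -m pendant '[{"dx":0,"dy":0,"dz":0,"twist":0},{"dx":0,"dy":0,"dz":0,"twist":0}]' 84 20; python3 -m pendant '[{"dx":0,"dy":0,"dz":0,"twist":0},{"dx":0,"dy":0,"dz":0,"twist":0},{"dx":0,"dy":0,"dz":0,"twist":0},{"dx":0,"dy":0,"dz":-2,"twist":0},{"dx":0,"dy":0,"dz":-6,"twist":0},{"dx":0,"dy":0,"dz":-12,"twist":0},{"dx":0,"dy":0,"dz":-17,"twist":0},{"dx":0,"dy":0,"dz":-21,"twist":0}]' 100 20; python3 go.py .55,-.08,.25,35 .4563,.1414,.16,35 .4563,.1414,.022,35
```

```text
eef_pos: [0.4795, -0.3817, 0.0418]
contact_force: [-4.6, 2.4, 10.8]
time: 18.6
eef_pos: [0.4793, -0.3811, 0.0396]
tcp_rot: [0.782, 0.623, 0.0, -0.001]
contact_force: [0.7, 0.3, -0.7]
opening: 0.839
finger_force: 0.0
time: 19.6
eef_pos: [0.4801, -0.3822, 0.2552]
tcp_rot: [0.782, 0.623, 0.0, 0.002]
contact_force: [-0.5, -0.2, 0.1]
opening: 0.999
finger_force: 0.0
t 19.60 tcp [ 0.4801 -0.3822  0.2552] ang -13.0 F [-0.52 -0.23  0.14] op 0.999 ff 0.0 q1,q6 [-0.84 -0.61] tilt [ 0.003 -0.004 -1.   ]
dx 31.02 dy 0.02 dz 0.43 twist -48.0
dx 50.52 dy -14.12 dz 9.31 twist -48.0
dx 50.56 dy -14.17 dz 23.11 twist -48.0
```

```bash
python3 -m pendant '[{"dx":50.5,"dy":-14.1,"dz":9.3,"twist":-43},{"dx":50.5,"dy":-14.1,"dz":9.3,"twist":-43},{"dx":50.5,"dy":-14.1,"dz":9.3,"twist":-43},{"dx":50.5,"dy":-14.1,"dz":9.3,"twist":-43},{"dx":50.5,"dy":-14.1,"dz":9.3,"twist":-43},{"dx":50.5,"dy":-14.1,"dz":9.3,"twist":-43},{"dx":50.5,"dy":-14.1,"dz":9.3,"twist":-43},{"dx":50.5,"dy":-14.1,"dz":9.3,"twist":-43},{"dx":50.5,"dy":-14.1,"dz":9.3,"twist":-43},{"dx":50.5,"dy":-14.1,"dz":9.3,"twist":-43}]' >/dev/null; python3 go.py .4563,.1414,.018,30; python3 - <<'E'
from h import *
c=cam("top"); w=world(c); z=w[:,:,2]; m=np.zeros(z.shape,bool); m[220:310,395:505]=1
for lo,hi in((.003,.1),(.026,.045),(.06,.1)):
    g=m&(z>lo)&(z<hi); r=cv2.minAreaRect(w[g][:,:2].astype(np.float32)); print(np.round(r[0],3),np.round(r[1],3),r[2],np.percentile(w[g][:,2],[2,50,98]).round(3))
c=cam("side"); cv2.imwrite("pics/s8.png",cv2.resize(c["img"][130:420,180:480,::-1],None,fx=2,fy=2))
E
```

```text
t 20.85 tcp [0.4554 0.1438 0.1582] ang 30.3 F [-0.48  0.01  0.94] op 1.001 ff 0.0 q1,q6 [ 0.09 -0.44] tilt [ 0.001  0.    -1.   ]
dx -0.24 dy -0.05 dz 14.02 twist 0.3
[ 0.507 -0.342] [0.212 0.271] 1.735853672027588 [0.003 0.007 0.085]
[ 0.495 -0.31 ] [0.156 0.111] 76.77848815917969 [0.026 0.034 0.04 ]
[ 0.477 -0.383] [0.012 0.07 ] 77.15840911865234 [0.061 0.082 0.087]
```

View pics/s8.png

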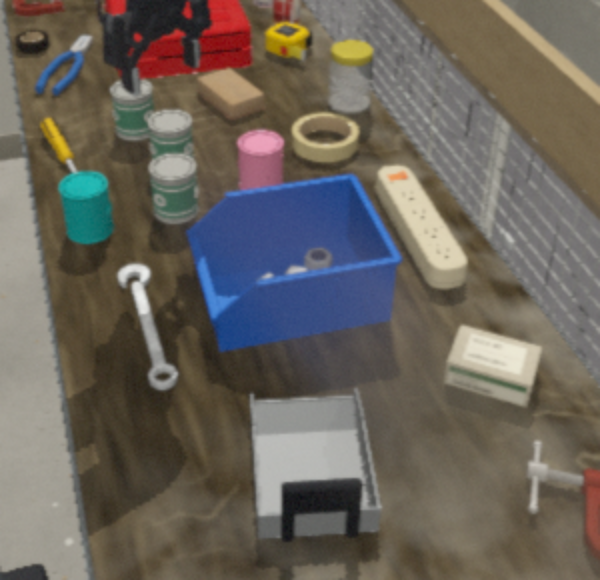

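The tray stands flat and empty on the bench (crop px 310,465). The nuts are in the bin at (295,265), and the wrench and carton haven't moved. Next I heft tin C.

```bash
cat > hold.py <<'E'
from h import *
F=[]
for i in range(6): cam("top"); F.append(ctrl.get_state()["contact_force"][2])
print("Fz",np.mean(F).round(2),np.std(F).round(2))
E
python3 hold.py; python3 -m pendant '[{"dx":-0.2,"dy":0,"dz":5,"twist":0},{"dx":-0.2,"dy":0,"dz":9,"twist":0},{"dx":-0.2,"dy":0,"dz":12.5,"twist":0},{"dx":-0.2,"dy":0,"dz":14,"twist":0},{"dx":-0.2,"dy":0,"dz":14,"twist":0}]'|grep -E "eef|contact"; python3 -m pendant '[{"dx":0,"dy":0,"dz":0,"twist":0},{"dx":0,"dy":0,"dz":0,"twist":0},{"dx":0,"dy":0,"dz":0,"twist":0},{"dx":0,"dy":0,"dz":0,"twist":0},{"dx":0,"dy":0,"dz":0,"twist":0},{"dx":0,"dy":0,"dz":0,"twist":0}]' 0 60;  python3 -m pendant '[{"dx":0,"dy":0,"dz":-1,"twist":0},{"dx":0,"dy":0,"dz":-2.5,"twist":0},{"dx":0,"dy":0,"dz":-4,"twist":0},{"dx":0,"dy":0,"dz":-4,"twist":0},{"dx":0,"dy":0,"dz":-4,"twist":0}]'; python3 hold.py
```

```text
Fz -0.41 0.63
eef_pos: [0.4563, 0.1399, 0.0167]
contact_force: [0.9, 0.1, 0.1]
time: 22.62
eef_pos: [0.4586, 0.1404, 0.0196]
tcp_rot: [0.5, 0.866, 0.001, 0.002]
contact_force: [-0.1, -0.7, 5.6]
opening: 0.687
finger_force: 65.3
time: 23.25
eef_pos: [0.4563, 0.1402, 0.0571]
tcp_rot: [0.5, 0.866, -0.0, -0.0]
contact_force: [-0.5, -0.3, -8.3]
opening: 0.688
finger_force: 67.4
Fz -8.01 0.36
```

```bash
python3 -m pendant '[{"dx":0,"dy":0,"dz":2,"twist":0},{"dx":0,"dy":0,"dz":3.3,"twist":0},{"dx":0,"dy":0,"dz":3.8,"twist":0},{"dx":0,"dy":0,"dz":3.9,"twist":0},{"dx":0,"dy":0,"dz":4,"twist":0}]'|grep -E "eef|contact"; python3 -m pendant '[{"dx":0,"dy":0,"dz":0,"twist":0},{"dx":0,"dy":0,"dz":0,"twist":0},{"dx":0,"dy":0,"dz":0,"twist":0},{"dx":0,"dy":0,"dz":0,"twist":0},{"dx":0,"dy":0,"dz":-2,"twist":0},{"dx":0,"dy":0,"dz":-5,"twist":0},{"dx":0,"dy":0,"dz":-9,"twist":0},{"dx":0,"dy":0,"dz":-12,"twist":0}]' 100 60; python3 meas.py|grep -E "^[AB]"; python3 go.py .4759,.2518,.14,10 .4759,.2518,.018,10
```

```text
eef_pos: [0.4555, 0.1402, 0.0198]
contact_force: [-13.1, -1.2, 19.1]
time: 25.18
eef_pos: [0.4572, 0.1403, 0.1389]
tcp_rot: [0.5, 0.866, 0.0, 0.001]
contact_force: [0.1, -0.6, 0.8]
opening: 1.0
finger_force: 0.0
A 0.4403 0.357 0.0296 346 0.07040011637134258
B 0.0 0.0 0.0 0 nan
t 25.23 tcp [0.4598 0.1406 0.1432] ang 30.0 F [0.94 1.34 2.52] op 1.000 ff 0.0 q1,q6 [ 0.09 -0.44] tilt [ 0.009  0.001 -1.   ]
dx 8.82 dy 6.95 dz 0.34 twist 20.0
dx 8.87 dy 6.85 dz 12.54 twist 20.0
  return _methods._mean(a, axis=axis, dtype=dtype,
  ret = ret.dtype.type(ret / rcount)
```

```bash
python3 -m pendant '[{"dx":4,"dy":3.5,"dz":0,"twist":10},{"dx":8,"dy":6.8,"dz":0,"twist":20},{"dx":8.7,"dy":7.2,"dz":0,"twist":20},{"dx":8.7,"dy":7.2,"dz":0,"twist":20}]'; python3 go.py .4759,.2518,.018,10; python3 hold.py
```

```text
time: 25.72
eef_pos: [0.475, 0.2516, 0.1364]
tcp_rot: [0.642, 0.767, -0.001, -0.0]
contact_force: [-1.2, -0.4, -0.1]
opening: 1.002
finger_force: 0.0
t 25.73 tcp [0.475  0.2516 0.1364] ang 10.1 F [-1.19 -0.42 -0.06] op 1.002 ff 0.0 q1,q6 [0.3  0.12] tilt [-0.001 -0.001 -1.   ]
dx 0.01 dy 0.11 dz 11.84 twist 0.1
Fz 0.31 0.52
```

```bash
python3 -m pendant '[{"dx":0,"dy":0,"dz":4,"twist":0},{"dx":0,"dy":0,"dz":8,"twist":0},{"dx":0,"dy":0,"dz":11,"twist":0},{"dx":0,"dy":0,"dz":11.8,"twist":0},{"dx":0,"dy":0,"dz":11.8,"twist":0}]'|grep -E "eef|contact"; python3 -m pendant '[{"dx":0,"dy":0,"dz":0,"twist":0},{"dx":0,"dy":0,"dz":0,"twist":0},{"dx":0,"dy":0,"dz":0,"twist":0},{"dx":0,"dy":0,"dz":0,"twist":0},{"dx":0,"dy":0,"dz":0,"twist":0},{"dx":0,"dy":0,"dz":0,"twist":0}]' 0 60;  python3 -m pendant '[{"dx":0,"dy":0,"dz":-1,"twist":0},{"dx":0,"dy":0,"dz":-2.5,"twist":0},{"dx":0,"dy":0,"dz":-4,"twist":0},{"dx":0,"dy":0,"dz":-4,"twist":0},{"dx":0,"dy":0,"dz":-4,"twist":0}]'; python3 hold.py
python3 -m pendant '[{"dx":0,"dy":0,"dz":2,"twist":0},{"dx":0,"dy":0,"dz":3.2,"twist":0},{"dx":0,"dy":0,"dz":3.6,"twist":0},{"dx":0,"dy":0,"dz":3.8,"twist":0},{"dx":0,"dy":0,"dz":3.9,"twist":0}]'|grep -E "eef|contact"; python3 -m pendant '[{"dx":0,"dy":0,"dz":0,"twist":0},{"dx":0,"dy":0,"dz":0,"twist":0},{"dx":0,"dy":0,"dz":0,"twist":0},{"dx":0,"dy":0,"dz":0,"twist":0},{"dx":0,"dy":0,"dz":-2,"twist":0},{"dx":0,"dy":0,"dz":-5,"twist":0},{"dx":0,"dy":0,"dz":-9,"twist":0},{"dx":0,"dy":0,"dz":-12,"twist":0},{"dx":0,"dy":0,"dz":-12,"twist":0}]' 100 60;python3 go.py .44,.3565,.14,10
```

```text
eef_pos: [0.4758, 0.2514, 0.0195]
contact_force: [0.1, -0.1, -0.2]
time: 27.4
eef_pos: [0.4774, 0.2522, 0.0215]
tcp_rot: [0.643, 0.766, 0.002, 0.001]
contact_force: [0.5, -1.3, 7.1]
opening: 0.684
finger_force: 65.7
time: 28.02
eef_pos: [0.4753, 0.2515, 0.0591]
tcp_rot: [0.643, 0.766, -0.0, -0.0]
contact_force: [-0.5, 0.2, -3.0]
opening: 0.683
finger_force: 65.4
Fz -3.58 0.48
eef_pos: [0.4752, 0.2516, 0.0216]
contact_force: [-6.7, -2.7, 8.3]
time: 30.08
eef_pos: [0.4776, 0.2523, 0.1434]
tcp_rot: [0.643, 0.766, 0.003, 0.002]
contact_force: [-1.0, 0.8, -0.0]
opening: 1.002
finger_force: 0.0
t 30.07 tcp [0.4776 0.2523 0.1434] ang 10.0 F [-0.97  0.83 -0.02] op 1.002 ff 0.0 q1,q6 [0.3  0.12] tilt [ 0.007  0.002 -1.   ]
dx 10.92 dy -1.90 dz 0.33 twist 0.0
```

```bash
python3 -m pendant '[{"dx":5,"dy":-0.8,"dz":0,"twist":0},{"dx":10,"dy":-1.6,"dz":0,"twist":0},{"dx":11,"dy":-1.7,"dz":0,"twist":0},{"dx":11,"dy":-1.7,"dz":0,"twist":0}]'>/dev/null; python3 go.py .44,.3565,.018,10; python3 hold.py;  python3 -m pendant '[{"dx":0,"dy":0,"dz":4,"twist":0},{"dx":0,"dy":0,"dz":8,"twist":0},{"dx":0,"dy":0,"dz":11,"twist":0},{"dx":0,"dy":0,"dz":11.8,"twist":0},{"dx":0,"dy":0,"dz":11.8,"twist":0}]'|grep -E "eef|contact"; python3 -m pendant '[{"dx":0,"dy":0,"dz":0,"twist":0},{"dx":0,"dy":0,"dz":0,"twist":0},{"dx":0,"dy":0,"dz":0,"twist":0},{"dx":0,"dy":0,"dz":0,"twist":0},{"dx":0,"dy":0,"dz":0,"twist":0},{"dx":0,"dy":0,"dz":0,"twist":0}]' 0 60;  python3 -m pendant '[{"dx":0,"dy":0,"dz":-1,"twist":0},{"dx":0,"dy":0,"dz":-2.5,"twist":0},{"dx":0,"dy":0,"dz":-4,"twist":0},{"dx":0,"dy":0,"dz":-4,"twist":0},{"dx":0,"dy":0,"dz":-4,"twist":0}]'; python3 hold.py
python3 -m pendant '[{"dx":0,"dy":0,"dz":2,"twist":0},{"dx":0,"dy":0,"dz":3.2,"twist":0},{"dx":0,"dy":0,"dz":3.6,"twist":0},{"dx":0,"dy":0,"dz":3.8,"twist":0},{"dx":0,"dy":0,"dz":3.9,"twist":0}]'|grep -E "eef|contact"; python3 -m pendant '[{"dx":0,"dy":0,"dz":0,"twist":0},{"dx":0,"dy":0,"dz":0,"twist":0},{"dx":0,"dy":0,"dz":0,"twist":0},{"dx":0,"dy":0,"dz":0,"twist":0},{"dx":0,"dy":0,"dz":-2,"twist":0},{"dx":0,"dy":0,"dz":-5,"twist":0},{"dx":0,"dy":0,"dz":-9,"twist":0},{"dx":0,"dy":0,"dz":-12,"twist":0},{"dx":0,"dy":0,"dz":-12,"twist":0}]' 100 60;python3 meas.py | grep -E "^C"; python3 go.py .4563,.1405,.14,30
```

```text
t 30.57 tcp [0.4389 0.3568 0.1387] ang 10.1 F [ 0.45 -0.19  0.81] op 1.001 ff 0.0 q1,q6 [0.5  0.33] tilt [-0.002 -0.002 -1.   ]
dx -0.03 dy 0.13 dz 12.07 twist 0.1
Fz 0.09 0.58
eef_pos: [0.44, 0.3568, 0.0225]
contact_force: [-0.4, 0.7, 0.7]
time: 32.25
eef_pos: [0.4412, 0.3579, 0.0245]
tcp_rot: [0.643, 0.766, 0.002, 0.001]
contact_force: [-0.4, -0.3, 6.2]
opening: 0.681
finger_force: 67.1
time: 32.88
eef_pos: [0.4394, 0.3569, 0.0621]
tcp_rot: [0.643, 0.766, -0.0, -0.0]
contact_force: [0.5, 0.4, -4.1]
opening: 0.68
finger_force: 66.1
Fz -4.26 0.35
eef_pos: [0.4386, 0.3564, 0.0246]
contact_force: [-8.2, -4.7, 10.9]
time: 34.92
eef_pos: [0.442, 0.3583, 0.1481]
tcp_rot: [0.643, 0.766, 0.004, 0.002]
contact_force: [0.6, 0.6, -0.9]
opening: 0.997
finger_force: 0.0
C 0.4542 0.1412 0.0302 592 0.07029667325447037
t 34.98 tcp [0.4406 0.3576 0.1455] ang 10.0 F [-0.27 -0.18 -0.64] op 1.001 ff 0.0 q1,q6 [0.5  0.33] tilt [ 0.004  0.002 -1.   ]
dx -21.65 dy -2.23 dz 0.51 twist -20.0
```

Hefts: C about 8.0 N, B about 3.6 N, A about 4.3 N, so C is the full tin. I return to it.

```bash
python3 -m pendant '[{"dx":-5,"dy":-0.5,"dz":0,"twist":-5},{"dx":-10,"dy":-1,"dz":0,"twist":-10},{"dx":-15,"dy":-1.6,"dz":0,"twist":-15},{"dx":-20,"dy":-2.1,"dz":0,"twist":-20},{"dx":-21.5,"dy":-2.3,"dz":0,"twist":-20},{"dx":-21.5,"dy":-2.3,"dz":0,"twist":-20},{"dx":-21.5,"dy":-2.3,"dz":0,"twist":-20}]'>/dev/null; python3 go.py .4542,.1412,.018,30
```

```text
t 35.85 tcp [0.4541 0.1422 0.1428] ang 30.0 F [0.4  0.44 0.56] op 1.002 ff 0.0 q1,q6 [ 0.09 -0.44] tilt [-0.001  0.    -1.   ]
dx -0.10 dy -0.03 dz 12.48 twist 0.0
```

```bash
python3 -m pendant '[{"dx":-0.1,"dy":0,"dz":4,"twist":0},{"dx":-0.1,"dy":0,"dz":8,"twist":0},{"dx":-0.1,"dy":0,"dz":11.5,"twist":0},{"dx":-0.1,"dy":0,"dz":12.4,"twist":0},{"dx":-0.1,"dy":0,"dz":12.4,"twist":0}]'|grep -E "eef|contact"; python3 -m pendant '[{"dx":0,"dy":0,"dz":0,"twist":0},{"dx":0,"dy":0,"dz":0,"twist":0},{"dx":0,"dy":0,"dz":0,"twist":0},{"dx":0,"dy":0,"dz":0,"twist":0},{"dx":0,"dy":0,"dz":0,"twist":0},{"dx":0,"dy":0,"dz":0,"twist":0}]' 0 60;  python3 -m pendant '[{"dx":0,"dy":0,"dz":-1,"twist":0},{"dx":0,"dy":0,"dz":-3,"twist":0},{"dx":0,"dy":0,"dz":-7,"twist":0},{"dx":0,"dy":0,"dz":-12,"twist":0},{"dx":0,"dy":0,"dz":-17,"twist":0},{"dx":0,"dy":0,"dz":-21,"twist":0},{"dx":0,"dy":0,"dz":-23,"twist":0},{"dx":0,"dy":0,"dz":-23.5,"twist":0},{"dx":0,"dy":0,"dz":-23.5,"twist":0}]'; python3 - <<'E'
import numpy as np,cv2
for n in("top0","side0"):
    d=np.load(n+".npz"); w=d["w"]; hsv=cv2.cvtColor(d["img"],cv2.COLOR_RGB2HSV)
    b=(hsv[:,:,0]>100)&(hsv[:,:,0]<125)&(hsv[:,:,1]>120)&(abs(w[:,:,0]-.56)<.16)&(abs(w[:,:,1]+.05)<.13)
    for lo,hi in((.088,.105),(.04,.105),(-.01,.03)):
        p=w[b&(w[:,:,2]>lo)&(w[:,:,2]<hi)]; r=cv2.minAreaRect(p[:,:2].astype(np.float32)); print(n,lo,len(p),np.percentile(p[:,:2],[.5,99.5],0).round(3).tolist(),np.round(r[0],3),np.round(r[1],3),round(r[2],1))
E
python3 go.py .56,-.05,.26,0
```

```text
eef_pos: [0.4548, 0.1411, 0.0192]
contact_force: [-0.2, 0.2, -0.1]
time: 37.22
eef_pos: [0.456, 0.1405, 0.0215]
tcp_rot: [0.5, 0.866, 0.001, 0.001]
contact_force: [-3.8, -1.0, 6.8]
opening: 0.688
finger_force: 64.5
time: 38.35
eef_pos: [0.4538, 0.1403, 0.2526]
tcp_rot: [0.5, 0.866, -0.001, -0.001]
contact_force: [0.7, -1.1, -8.7]
opening: 0.689
finger_force: 67.9
top0 0.088 993 [[0.491, -0.144], [0.66, 0.033]] [ 0.573 -0.055] [0.172 0.172] 87.3
top0 0.04 2103 [[0.444, -0.143], [0.659, 0.032]] [ 0.552 -0.054] [0.172 0.214] 87.2
top0 -0.01 5380 [[0.461, -0.152], [0.688, 0.024]] [ 0.569 -0.058] [0.191 0.242] 87.1
side0 0.088 793 [[0.49, -0.146], [0.658, 0.029]] [ 0.573 -0.057] [0.176 0.169] 88.0
side0 0.04 3708 [[0.444, -0.144], [0.656, 0.028]] [ 0.551 -0.056] [0.176 0.213] 87.4
side0 -0.01 2620 [[0.449, -0.14], [0.706, 0.027]] [ 0.58  -0.028] [0.226 0.255] 87.9
t 38.35 tcp [0.4538 0.1403 0.2526] ang 30.0 F [ 0.68 -1.12 -8.7 ] op 0.689 ff 67.9 q1,q6 [ 0.09 -0.44] tilt [-0.003 -0.    -1.   ]
dx -21.79 dy -0.33 dz -0.76 twist 30.0
```

```bash
python3 -m pendant '[{"dx":-1,"dy":0,"dz":0,"twist":0},{"dx":-4,"dy":-0.2,"dz":0,"twist":0},{"dx":-8,"dy":-0.5,"dz":0,"twist":0},{"dx":-12,"dy":-0.8,"dz":0,"twist":0},{"dx":-16,"dy":-1,"dz":0,"twist":0},{"dx":-19,"dy":-1.2,"dz":0,"twist":0},{"dx":-21,"dy":-1.4,"dz":0,"twist":0},{"dx":-21.8,"dy":-1.4,"dz":0,"twist":0},{"dx":-21.8,"dy":-1.4,"dz":0,"twist":0},{"dx":-21.8,"dy":-1.4,"dz":0,"twist":0}]'; python3 -m pendant '[{"dx":0,"dy":0,"dz":0,"twist":0},{"dx":0,"dy":0,"dz":0,"twist":0},{"dx":0,"dy":0,"dz":0,"twist":0},{"dx":0,"dy":0,"dz":0,"twist":0}]'|grep eef; python3 hold.py; python3 - <<'E'
from h import *
c=cam("side"); cv2.imwrite("pics/s9.png",cv2.resize(c["img"][80:420,150:480,::-1],None,fx=1.75,fy=1.75))
E
python3 go.py
```

```text
time: 39.6
eef_pos: [0.5515, -0.0544, 0.2541]
tcp_rot: [0.499, 0.866, 0.0, -0.0]
contact_force: [-0.3, -0.2, -8.2]
opening: 0.688
finger_force: 68.5
eef_pos: [0.5518, -0.0553, 0.2543]
Fz -7.96 0.31
t 40.45 tcp [ 0.5518 -0.0554  0.2542] ang 30.0 F [ 0.73  0.58 -7.2 ] op 0.686 ff 68.5 q1,q6 [-0.28 -0.81] tilt [-0.  0. -1.]
```

View pics/s9.png

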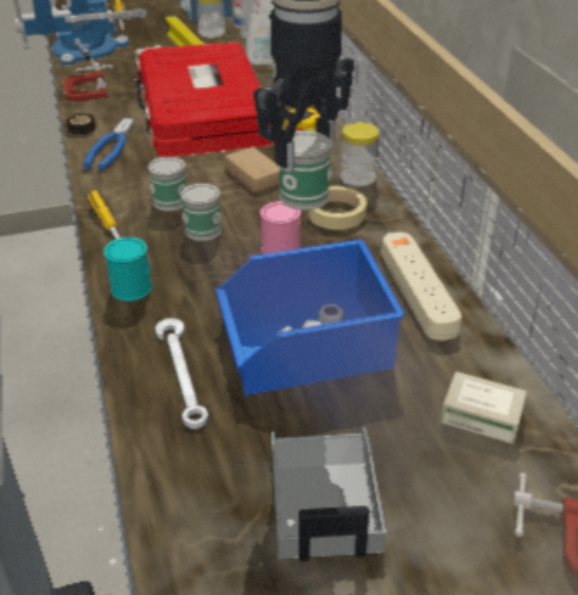

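The full tin is held upright above the bin, at px (305,170). The other two tins stand at (167,183) and (202,210). The tray is empty and standing, and the nuts are in the bin.

```bash
python3 -c "from plant import ctrl; print(ctrl.sign_off())"
```

```text
the job is handed in; nothing more can be done
None
```

The job is handed in at about 40 s: the nuts are in the bin, the empty tray stands on the bench, and the full tin (about 8.0 N, against 3.6 and 4.3 N) is held upright over the middle of the bin with the other two standing; I judged the tray empty by its weight and the pictures, and did not count the five nuts in the bin.

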